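# Swap the uncapped tube in the sloped case and shut the lid

### The arm

A 6-joint arm with a two-finger parallel gripper is mounted at the origin on a cart in front of the work surface, level with it; the furniture and walls round the work are solid. World frame = base frame: x ahead of the robot, y to its left, z up, the work surface at z = 0. Lengths are in m, angles in rad, forces in N, time in s.
With the tool pointing down it reaches from about 0.25 to 0.725 m from the base axis. Payload 4 kg.
Tool frame: the origin (TCP) lies on the centre line of the jaws, within the pads' length; the fingertips stand 22 mm ahead of it and the grasp point (between the pads) lies 3 mm ahead of it; z points along the fingers, y is the line along which they close (so a half turn about z gives the same grasp; the last joint's range is limited). The gripper opens to 85 mm and grips with 20 to 120 N. Pads are 22 mm wide; open, the fingers measure 114 mm over their backs; the gripper's body (76 mm by 85 mm) begins 54 mm behind the grasp point. The pads swing forward as they close: fully open they stand 13 mm farther back than shut.
Start: joints at [-1.189, 0.241, 0.005, 1.335, 0, 1.571], TCP at [0.186, -0.464, 0.253] pointing down, gripper open.
Joint ranges: [-2.72, 2.72], [-1.05, 1.87], [-1.09, 1.28], [-1.99, 2.15], [-1.42, 1.44], [-3.14, 3.14]. Speed limits (rad/s): [2.79, 2.79, 3.14, 3.14, 3.14, 3.14].

### API

Orientations are given as a unit quaternion [x, y, z, w].
In Python, from workcell import bot gives the robot as it stands.
- The arm moves only by the shell command python3 -m inch 'ROWS'. ROWS is JSON, one flat list of numbers, 7 for each row, row after row: the shift along the world's x, y, z in mm, then the turn, a rotation vector about the world's x, y, z in rad, then the opening in per cent of the stroke, from 0 (shut) to 100 (fully open). A call has 1 to 8 rows; each row is the pose to reach, as a shift and turn from the pose commanded when the call began; what a row does not reach only later rows make up. A row lasts 1/12 s, in which the tool goes at most 41.7 mm and 7.16 degrees, less where a joint would pass 70% of its speed; a pose out of reach is approached as far as the arm can. A call with a gripper value outside its range is refused whole. The fingers move at their own pace and stop on an object; the grip force is fixed at half the most. Time passes only in rows, so rows that repeat a pose let the fingers close. It gives the time, the measured TCP pose, the force, the opening and the grip force at its end, in the units of the state.
- bot.get_obs(): the state, without advancing time (a new reading comes with each control period).
- bot.camera(name): name is "scene" or "top" or "wrist"; returns the picture (400x640x3 uint8, blue, green, red); there is no depth.
- bot.camera_info(name): a dict with "intrinsics" (3x3 intrinsics, pixels), "camera_from_world" (4x4, takes a point from world to camera coordinates); the wrist camera has in their place "hand_eye" (4x4, takes a point from camera to tool coordinates, whose origin is the TCP and whose axes are the flange's). Camera axes: x right, y down, z forward; pixel columns grow to the right and rows downward; lengths in m; the calibration is good to about 2 mm. A picture is of the moment at which its call begins: read the wrist's pose just before it. camera_info takes no time and is no camera call.
- bot.job_done(): hands the job in; it is judged then, once.
Trained networks look in the newest picture that a camera, given by its name, has taken for a name from the list of things; names that differ only in an ending like _2 or _b are one class to them, and where a whole thing is asked for, a point or a joint stands for the part that bears it (a point fixed in the world has none). Each returns a list of dicts, best first, with "confidence" (0 to 1); they miss things now and then, are a little off and sometimes report something else, mostly with a low value. They report only what shows in the picture. A call takes as long as a camera call.
- bot.silhouettes(camera, target): "mask" (400x640 bool, what is visible of it) and "uv" ([column, row] in pixels, amid what is visible of it).
- bot.spot_point(camera, target): "uv" ([column, row] in pixels: a listed point, or the origin of a listed thing).
The state is a dict: "clock": time; "joint_pos": joint angles; "joint_vel": joint speeds; "tau": joint torques, N m; "eef_pos": TCP position; "tool_rot": TCP orientation; "ft_force": force on the tool from outside, world axes, zero at the start; "ft_torque": the same for the moment, N m; "grip_width": finger opening in m; "grasp_force": force on a finger pad.
Only numpy, scipy, OpenCV 4.12 (cv2) and the standard library are available. Lean on these libraries where they do the work, as an engineer would, in place of code of your own. Each camera call takes 0.05 s, during which the arm holds its last target. There are 200 camera calls.

### The job

Check the four tubes in the sloped packing case: one has no cap. Take it out and lay it in the white reject tray, then put the capped tube from the black mat into the nest that has come free, cap to the front like the others. Last, lift the lid stay off its pin by the black knob, let the lid sink, and press its front rim until it snaps fully shut; leave the other tubes and the cone where they lie.

Things in the scene. Friction and masses are not known exactly. Their poses are not given: they have to be found in the camera images.
- case: grey packing case, 262 mm wide (y), 140 mm deep, on a wire stand that slopes it 23 degrees: front edge low (toward -x, the robot), back edge with the hinge high. Origin: on the table under it; x level, away from the front; y left; z up. 'Up the slope' is (0.92, 0, 0.39), 'square to the floor' (-0.39, 0, 0.92) in this frame. Side and back walls stand 34 mm over the case floor, the front wall 20 mm
- case_floor (a point): middle of the case floor's upper face between the rests, 55 mm up the slope from the front face; x up the slope, y left, z square to the floor. Four nests side by side, 58 mm apart in y, hold a tube each, lying up the slope in V notches of two rests 8 mm wide, 12 and 15 mm high, 23 and 88 mm up the slope from the front face: 57 mm of free floor between the rests for the fingers
- lid (a joint): clear lid, grey frame, hinged on the case's back top edge. About 0.02 while the stay is hooked: propped open, leaning 23 degrees past vertical toward the robot, over the tubes, so a hand cannot come straight down on them but fits square to the sloped floor. Unhooked it sinks by itself in about 3 s to 1.50, where its rim rests on a spring catch, 10 mm from shut; about 5 N on the rim snaps it home to 1.57
- lid_front (a point): middle of the lid's front rim on its upper face, 139 mm from the hinge, on a thin black thumb pad 70 mm wide; the lid is 147 x 262 mm, frame 7 mm thick. Press here square to the lid to snap it shut. Axes turn with the lid: z out of its upper face, x toward the hinge; shut, z is square to the case floor
- stay_knob (a point): middle of the black knob of the lid stay: a cylinder 14 mm thick, 30 mm long, axis along the case's y, 18 mm outside the strap on the case's right (-y) side. Axes: x along the strap toward its pivot (hooked: rising 34 degrees, away from the front), y as the case's y, z square to the strap, up and toward the front. To unhook: raise it 14 mm along z, draw it 12 mm along -x, let go
- stay (a joint): turn of the stay on its pivot at the lid's right edge, 104 mm from the knob: about 0.02 hooked, more when lifted. A steel strap 10 mm deep, 4 mm thick; a tooth under it, 8 mm deep, 6 mm long, hooks behind a pin on the case side, 23 mm up the strap from the knob. Lifting takes 1 to 3 N and the lid gives a little; once the tooth is past the pin the strap slides over it as the lid sinks
- open_tube: the faulty tube in the case: orange, tapered, 90 mm, no cap and no collar: a plain open mouth 20 mm across at its -y end, 17 mm across the middle, 14 mm at its +y end. Lies in one of the four nests, mouth to the front. Origin: underside of its middle; y along the tube, z square to its side, its axis 8 mm above the origin
- spare: the good replacement on the black mat: orange tapered tube, 98 mm, closed by a round cap with a raised collar, 20 mm across, at its -y end; 17 mm across the middle, 14 mm at its +y end. Origin: underside of its middle, axis 8 mm above it; y along the tube away from the cap, z up while it lies flat
- spare_cap (a point): centre of the spare's cap end face, 49 mm along -y from its origin; axes as the spare
- reject_tray: white reject tray, empty, 150 x 130 mm (x, y), walls 28 mm high and 3 mm thick; fixed; origin: centre of its underside. Tray and mat stand left and right of the case, either way round
- tray_floor (a point): centre of the reject tray's floor, 3 mm above the table; axes as the tray
- mat: black rubber mat, 150 x 150 x 2 mm, fixed; origin: centre of its underside. On it lie, 50 mm apart in y and in any order, the spare, a second open tube and a paper cone, long axes about along x, cap, mouth or thick end toward the robot
- spare_open: a second open tube, 90 mm, no cap and no collar, on the mat: not fit to pack, leave it. Origin and axes as open_tube
- loose_cone: rolled paper cone, 92 mm long, 12 mm thick, beige tip, on the mat; leave it. Origin: underside of its middle, y along it
- packed_1: capped tube 1 already in the case: orange tapered tube, 98 mm, closed by a round cap with a raised collar, 20 mm across, at its -y end; 17 mm across the middle, 14 mm at its +y end; lies in a nest with its cap to the front. Origin: underside of its middle, axis 8 mm above it; leave it in its nest
- packed_2: capped tube 2 already in the case: orange tapered tube, 98 mm, closed by a round cap with a raised collar, 20 mm across, at its -y end; 17 mm across the middle, 14 mm at its +y end; lies in a nest with its cap to the front. Origin: underside of its middle, axis 8 mm above it; leave it in its nest
- packed_3: capped tube 3 already in the case: orange tapered tube, 98 mm, closed by a round cap with a raised collar, 20 mm across, at its -y end; 17 mm across the middle, 14 mm at its +y end; lies in a nest with its cap to the front. Origin: underside of its middle, axis 8 mm above it; leave it in its nest
- nest1 (a point): nest 1 counted from the right (-y): where the centre of a seated tube's cap end face belongs, against the front wall, 13.6 mm square above the case floor; x runs up the slope along the tube's axis, z square to the floor
- nest2 (a point): nest 2 counted from the right (-y): where the centre of a seated tube's cap end face belongs, against the front wall, 13.6 mm square above the case floor; x runs up the slope along the tube's axis, z square to the floor
- nest3 (a point): nest 3 counted from the right (-y): where the centre of a seated tube's cap end face belongs, against the front wall, 13.6 mm square above the case floor; x runs up the slope along the tube's axis, z square to the floor
- nest4 (a point): nest 4 counted from the right (-y): where the centre of a seated tube's cap end face belongs, against the front wall, 13.6 mm square above the case floor; x runs up the slope along the tube's axis, z square to the floor

How it is judged:
On the way, in this order (a step that is already met when the one before it is completed fails the run):
1. the open tube lies in the reject tray, let go (x of open_tube in the frame of tray_floor between -0.06 and 0.06 m and y of open_tube in the frame of tray_floor between -0.06 and 0.06 m and z of open_tube in the frame of tray_floor below 0.025 m and linear speed of open_tube below 0.03 m/s and contact force between open_tube and the fingers below 0.1 N), for 0.2 s.
2. the capped spare lies in the freed nest, cap to the front, let go, the lid still propped (((distance between spare_cap and nest1 below 0.016 m and angle between the y axis of spare and the x axis of nest1, either way round below 0.12 rad) or (distance between spare_cap and nest2 below 0.016 m and angle between the y axis of spare and the x axis of nest2, either way round below 0.12 rad) or (distance between spare_cap and nest3 below 0.016 m and angle between the y axis of spare and the x axis of nest3, either way round below 0.12 rad) or (distance between spare_cap and nest4 below 0.016 m and angle between the y axis of spare and the x axis of nest4, either way round below 0.12 rad)) and contact force between spare and the fingers below 0.1 N and value of joint lid below 0.1 rad), for 0.2 s.
3. the stay is off its pin and the lid is sinking (value of joint lid above 0.4 rad), for 0.05 s.
At the end, for the whole second after the job is handed in: The open tube rests inside the reject tray; the spare rests in a nest of the case, cap to the front, cap end face within 16 mm of that nest's point, axis within 0.12 rad of the nest's; the lid is snapped fully shut (above 1.55 rad) (x of open_tube in the frame of tray_floor between -0.06 and 0.06 m and y of open_tube in the frame of tray_floor between -0.06 and 0.06 m and z of open_tube in the frame of tray_floor below 0.025 m and linear speed of each of open_tube, spare below 0.03 m/s and ((distance between spare_cap and nest1 below 0.016 m and angle between the y axis of spare and the x axis of nest1, either way round below 0.12 rad) or (distance between spare_cap and nest2 below 0.016 m and angle between the y axis of spare and the x axis of nest2, either way round below 0.12 rad) or (distance between spare_cap and nest3 below 0.016 m and angle between the y axis of spare and the x axis of nest3, either way round below 0.12 rad) or (distance between spare_cap and nest4 below 0.016 m and angle between the y axis of spare and the x axis of nest4, either way round below 0.12 rad)) and value of joint lid above 1.55 rad); the robot touches nothing.
It fails at once if a capped tube already in the case is shifted more than 25 mm from where it lay (distance of packed_1 from where it was at the start of the episode above 0.025 m).
It fails at once if a capped tube already in the case is shifted more than 25 mm from where it lay (distance of packed_2 from where it was at the start of the episode above 0.025 m).
It fails at once if a capped tube already in the case is shifted more than 25 mm from where it lay (distance of packed_3 from where it was at the start of the episode above 0.025 m).
It fails at once if the other open tube on the mat is shifted more than 40 mm from where it lay (distance of spare_open from where it was at the start of the episode above 0.04 m).
It fails at once if the cone on the mat is shifted more than 40 mm from where it lay (distance of loose_cone from where it was at the start of the episode above 0.04 m).
It also fails if it takes over 72 s, if anything falls off the work surface, if the arm or the gripper's body presses on something with over 40 N, if the wrist force passes 120 N, or if a joint passes its speed limit or range.

## Working session

There is one attempt and no reset: what is moved stays moved. The work goes in short steps, Python scripts to look and compute and a shell command to move; the robot and the scene stay as the last step left them, time stands still between calls to the robot, and variables do not carry over. Pictures are saved under pics/ and viewed, at most 12 in all, crops included, and the job is handed in when it is done.

```bash
mkdir -p pics; ls; cat > h.py <<'E'
import numpy as np, cv2
from workcell import bot
from scipy.spatial.transform import Rotation as R
def cam(name):
    i=bot.camera_info(name); K=np.array(i["intrinsics"])
    if "camera_from_world" in i: return K,np.array(i["camera_from_world"])
    o=bot.get_obs(); T=np.eye(4); T[:3,:3]=R.from_quat(o["tool_rot"]).as_matrix(); T[:3,3]=o["eef_pos"]
    return K,np.linalg.inv(T@np.array(i["hand_eye"]))
def ray(K,T,uv):
    d=T[:3,:3].T@np.linalg.solve(K,[uv[0],uv[1],1.]); return -T[:3,:3].T@T[:3,3], d/np.linalg.norm(d)
def tri(rs):
    A=sum(np.eye(3)-np.outer(d,d) for c,d in rs); b=sum((np.eye(3)-np.outer(d,d))@c for c,d in rs)
    p=np.linalg.solve(A,b); return p,[np.linalg.norm(np.cross(p-c,d)) for c,d in rs]
def onz(r,z): c,d=r; return c+d*(z-c[2])/d[2]
def proj(K,T,p): q=K@(T[:3,:3]@np.array(p)+T[:3,3]); return q[:2]/q[2]
E
python3 - <<'E'
from h import *
np.set_printoptions(precision=4,suppress=True)
names="case case_floor lid_front stay_knob open_tube spare spare_cap tray_floor mat spare_open loose_cone packed_1 nest1 nest2 nest3 nest4".split()
res={}
for c in ["scene","top"]:
    im=bot.camera(c); cv2.imwrite(f"pics/{c}0.png",im); K,T=cam(c)
    print(c,"campos",ray(K,T,(320,200))[0])
    for n in names:
        r=bot.spot_point(c,n); res[c,n]=r
        print(c,n,[(np.round(x["uv"]).astype(int).tolist(),round(x["confidence"],2)) for x in r[:4]])
for n in names:
    if res["scene",n] and res["top",n]:
        p,e=tri([ray(*cam(c),res[c,n][0]["uv"]) for c in ("scene","top")]); print(n,p,np.round(e,4))
print(bot.get_obs())
E
```

```text
pics
scene campos [-0.0944  0.9324  1.0242]
scene case [([309, 242], 0.62)]
scene case_floor [([311, 236], 0.9)]
scene lid_front [([241, 317], 0.34)]
scene stay_knob [([355, 208], 0.54)]
scene open_tube [([320, 231], 0.42)]
scene spare [([257, 307], 0.55)]
scene spare_cap [([271, 312], 0.63), ([307, 241], 0.26), ([319, 233], 0.16)]
scene tray_floor [([361, 193], 0.65), ([242, 316], 0.49)]
scene mat [([244, 316], 0.85), ([272, 310], 0.47)]
scene spare_open [([316, 234], 0.55), ([245, 319], 0.44)]
scene loose_cone [([238, 334], 0.49)]
scene packed_1 [([312, 240], 0.74), ([312, 242], 0.72), ([298, 253], 0.71), ([331, 220], 0.43)]
scene nest1 [([313, 262], 0.87), ([323, 250], 0.69), ([343, 228], 0.61), ([312, 183], 0.31)]
scene nest2 [([313, 262], 0.87), ([323, 250], 0.69), ([343, 228], 0.61), ([312, 183], 0.31)]
scene nest3 [([313, 262], 0.87), ([323, 250], 0.69), ([343, 228], 0.61), ([312, 183], 0.31)]
scene nest4 [([313, 262], 0.87), ([323, 250], 0.69), ([343, 228], 0.61), ([312, 183], 0.31)]
top campos [ 0.2579 -0.0063  1.394 ]
top case [([315, 218], 0.97)]
top case_floor [([317, 216
[... 1443 characters left out ...]
0.004 0.004]
nest1 [ 0.422   0.0427 -0.0163] [0.0121 0.0121]
nest2 [ 0.422   0.0427 -0.0163] [0.0121 0.0121]
nest3 [ 0.422   0.0427 -0.0163] [0.0121 0.0121]
nest4 [ 0.422   0.0427 -0.0163] [0.0121 0.0121]
{'clock': 1.7, 'joint_pos': array([-1.189 ,  0.2406,  0.005 ,  1.3352,  0.    ,  1.5708]), 'joint_vel': array([ 0.0002,  0.0001, -0.0007, -0.    ,  0.0009,  0.0004]), 'tau': array([ -0.0005, -37.2205,  25.2688,   0.0013,  -0.    ,   0.    ]), 'eef_pos': array([ 0.1863, -0.464 ,  0.2533]), 'tool_rot': array([ 0.9818,  0.1897,  0.    , -0.    ]), 'ft_force': array([0.8968, 0.026 , 0.1333]), 'ft_torque': array([ 0.0481, -0.0186, -0.0232]), 'grasp_force': 0.0, 'grip_width': 0.08552173335837948}
```

```bash
python3 - <<'E'
import cv2,numpy as np
t=cv2.imread("pics/top0.png")[160:280,150:460]; s=cv2.imread("pics/scene0.png")[150:360,190:410]
cv2.imwrite("pics/t1.png",cv2.resize(t,None,fx=2.5,fy=2.5,interpolation=2)); cv2.imwrite("pics/s1.png",cv2.resize(s,None,fx=2.8,fy=2.8,interpolation=2))
a=cv2.resize(t,None,fx=2.5,fy=2.5,interpolation=2);b=cv2.resize(s,None,fx=1.4,fy=1.4,interpolation=2)
c=np.zeros((300+294,775,3),np.uint8);c[:300]=a;c[300:300+b.shape[0],:b.shape[1]]=b[:294]
cv2.imwrite("pics/both.png",c)
E
```

```text
(no output)
```

View pics/both.png

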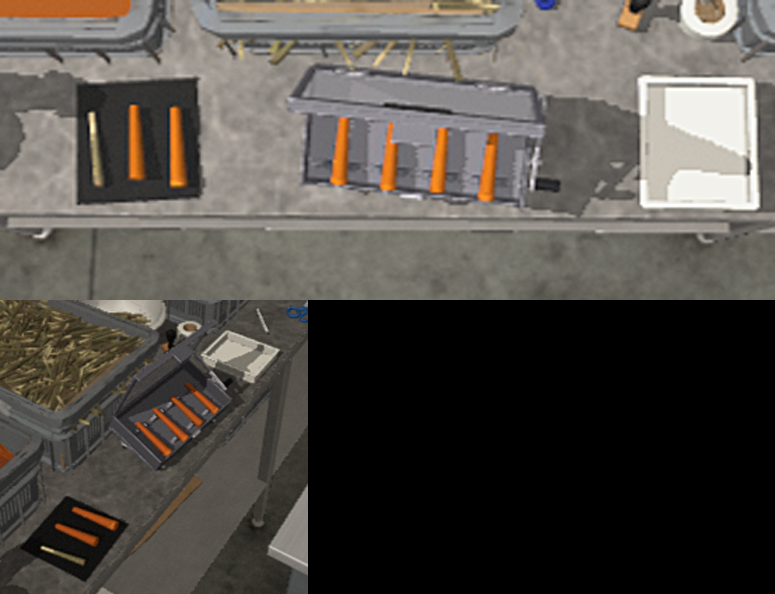

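```bash
cat >> h.py <<'E'
def Rt(yaw,tilt=np.radians(23),flip=1):
    # tool z square into a floor sloping up away from robot by tilt, tool y along -y of the yawed frame
    z=np.array([np.sin(tilt),0,-np.cos(tilt)]); y=np.array([0,-1.*flip,0]); x=np.cross(y,z)
    return R.from_euler('z',yaw).as_matrix()@np.c_[x,y,z]
def plan(p,Rm,grasp=True,lab=""):
    # p: wanted grasp point (3 mm ahead of TCP) -> shift mm, rotvec
    o=bot.get_obs(); t=np.array(p)-(0.003*Rm[:,2] if grasp else 0)
    rv=(R.from_matrix(Rm)*R.from_quat(o["tool_rot"]).inv()).as_rotvec()
    print(lab,"shift",np.round((t-o["eef_pos"])*1000,1),"turn",np.round(rv,3),"tcp",np.round(t,4))
E
python3 - <<'E'
from h import *
i=bot.camera_info("wrist"); print(np.round(i["hand_eye"],3),i["intrinsics"])
plan([.37,0.0,.25],Rt(-.11))
E
```

```text
[[-0.001 -0.966 -0.258  0.065]
 [ 1.    -0.001 -0.001 -0.   ]
 [ 0.001 -0.258  0.966 -0.12 ]
 [ 0.     0.     0.     1.   ]] [[320.36989613   0.         318.83176134]
 [  0.         320.36989613 199.50932296]
 [  0.           0.           1.        ]]
 shift [182.5 464.1  -0.5] turn [ 0.055 -0.402 -0.485] tcp [3.688e-01 1.000e-04 2.528e-01]
```

```bash
python3 -m inch '[91,232,20,0,0,0.95,100, 91,232,20,0,0,0.95,100, 91,232,20,0,0,0.95,100, 91,232,20,0,0,0.95,100, 91,232,20,0,0,0.95,100, 91,232,20,0,0,0.95,100, 91,232,20,0,0,0.95,100, 91,232,20,0,0,0.95,100]'; python3 - <<'E'
from h import *
print(bot.get_obs()["joint_pos"]); plan([.37,0.0,.25],Rt(-.11,flip=-1))
E
```

```text
clock: 2.37
eef_pos: [0.2784, -0.2297, 0.2739]
tool_rot: [0.783, 0.622, 0.0, 0.001]
ft_force: [0.3, 0.0, 0.6]
grip_width: 0.0853
grasp_force: 0.0
[-6.89899262e-01 -4.78156447e-02 -2.65188931e-01  1.35183866e+00
  7.90534333e-05  1.10791632e+00]
 shift [ 90.4 229.8 -21.2] turn [-0.37  -0.26   1.663] tcp [3.688e-01 1.000e-04 2.528e-01]
```

```bash
python3 -m inch '[50,130,10,-0.1,-0.05,0.95,100, 50,130,10,-0.1,-0.05,0.95,100, 50,130,10,-0.1,-0.05,0.95,100, 50,130,10,-0.1,-0.05,0.95,100, 50,130,10,-0.1,-0.05,0.95,100, 90,230,-20,-0.37,-0.26,1.66,100, 90,230,-20,-0.37,-0.26,1.66,100, 90,230,-20,-0.37,-0.26,1.66,100]'; python3 -m inch '[0,0,0,0,0,0,100]';python3 - <<'E'
from h import *
plan([.37,0.0,.25],Rt(-.11,flip=-1))
E
```

```text
clock: 3.03
eef_pos: [0.368, -0.0004, 0.2531]
tool_rot: [0.4, 0.911, -0.008, 0.096]
ft_force: [-0.2, -0.1, 0.4]
grip_width: 0.0853
grasp_force: 0.0
clock: 3.12
eef_pos: [0.3669, 0.0018, 0.2519]
tool_rot: [0.398, 0.913, -0.008, 0.094]
ft_force: [0.5, -0.1, 0.1]
grip_width: 0.0852
grasp_force: 0.0
 shift [ 2.  -1.7  0.9] turn [-0.156 -0.175  0.696] tcp [3.688e-01 1.000e-04 2.528e-01]
```

```bash
python3 -m inch '[2,-2,1,-0.16,-0.18,0.7,100,2,-2,1,-0.16,-0.18,0.7,100,2,-2,1,-0.16,-0.18,0.7,100,2,-2,1,-0.16,-0.18,0.7,100,2,-2,1,-0.16,-0.18,0.7,100,2,-2,1,-0.16,-0.18,0.7,100,2,-2,1,-0.16,-0.18,0.7,100]';python3 -m inch '[0,0,0,0,0,0,100]'; cat > look.py <<'E'
from h import *
import sys,pickle
np.set_printoptions(precision=4,suppress=True)
def look(tag,names):
    K,T=cam("wrist"); im=bot.camera("wrist"); cv2.imwrite(f"pics/{tag}.png",im); out={"K":K,"T":T}
    for n in names:
        r=bot.spot_point("wrist",n); out[n]=r
        print(n,[(np.round(x["uv"]).astype(int).tolist(),round(x["confidence"],2)) for x in r[:5]])
    pickle.dump(out,open(tag+".pkl","wb")); return out
if __name__=="__main__": look(sys.argv[1],sys.argv[2:])
E
python3 look.py w1 case_floor nest1 open_tube packed_1 stay_knob spare_cap lid_front
```

```text
clock: 3.7
eef_pos: [0.3679, -0.0047, 0.254]
tool_rot: [0.057, 0.977, -0.012, 0.203]
ft_force: [-0.2, 0.5, -0.0]
grip_width: 0.0852
grasp_force: 0.0
clock: 3.78
eef_pos: [0.3689, -0.0046, 0.2546]
tool_rot: [0.059, 0.977, -0.012, 0.203]
ft_force: [0.7, 0.2, -0.2]
grip_width: 0.0852
grasp_force: 0.0
case_floor [([336, 178], 0.77)]
nest1 [([366, 132], 0.81), ([246, 135], 0.74), ([307, 130], 0.71), ([421, 125], 0.66), ([253, 173], 0.48)]
open_tube [([307, 177], 0.72)]
packed_1 [([417, 177], 0.94), ([363, 175], 0.86), ([253, 178], 0.84), ([423, 123], 0.69)]
stay_knob [([177, 165], 0.68)]
spare_cap [([607, 88], 0.73)]
lid_front []
```

View pics/w1.png

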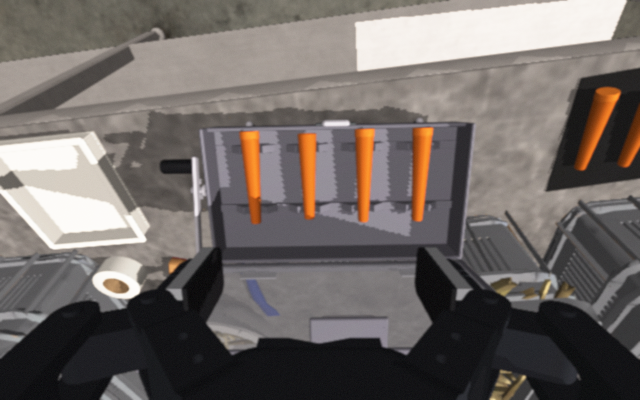

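```bash
cat > fit.py <<'E'
from h import *
import pickle,sys
from scipy.optimize import least_squares
np.set_printoptions(precision=4,suppress=True)
obs=[] # (K,T,kind,uv)
Kt,Tt=cam("top"); Ks,Ts=cam("scene")
for uv in [(305,236),(285,230),(344,242),(325,236)]: obs.append((Kt,Tt,"nest",uv))
obs.append((Kt,Tt,"floor",(317,216))); obs.append((Ks,Ts,"floor",(311,236)))
for uv in [(313,262),(323,250),(343,228)]: obs.append((Ks,Ts,"nest",uv))
for tag in sys.argv[1:]:
    o=pickle.load(open(tag+".pkl","rb")); W=[(o["K"],o["T"])]
    for n,k in (("nest1","nest"),("packed_1","tube"),("open_tube","tube"),("case_floor","floor")):
        for d in o.get(n,[])[:1 if k=="floor" or n=="open_tube" else 4]:
            if d["confidence"]>.5: obs.append((*W[0],k,d["uv"]))
ct,st=np.cos(np.radians(23)),np.sin(np.radians(23))
def Rc(yaw): return R.from_euler('z',yaw).as_matrix()@np.array([[ct,0,-st],[0,1,0],[st,0,ct]])
def res(v,full=False):
    p,yaw,s=v[:3],v[3],v[4]; M=Rc(yaw); r=[]
    for K,T,k,uv in obs:
        c=[(0,0,0)] if k=="floor" else [(s+(.049 if k=="tube" else 0),(i-1.5)*.058,.0136-(.008 if k=="tube" else 0)) for i in range(4)]
        e=[proj(K,T,p+M@np.array(q))-np.array(uv) for q in c]; e=min(e,key=np.linalg.norm); r.append(e*(.9 if K is Kt or K is Ks else .5)*2)
    return np.array(r) if full else np.r_[np.ravel(r),(s+.05)/.002]
f=least_squares(res,[.467,.002,.04,-.11,-.05],loss="soft_l1"); v=f.x; M=Rc(v[3])
if __name__=="__main__":
    print("floor",v[:3],"yaw",v[3],"s",v[4],"cost",f.cost)
    for o,e in zip(obs,res(v,1)): print(o[2],np.round(o[3]),e.round(1),end="; ")
    for i in range(4): print("\nnest",i+1,v[:3]+M@[v[4],(i-1.5)*.058,.0136],"mid axis",v[:3]+M@[0,(i-1.5)*.058,.0136],end="")
E
python3 fit.py w1
```

```text
floor [0.4613 0.003  0.0504] yaw -0.07370291133627503 s -0.05329227513940723 cost 97.22628147303745
nest [305 236] [ 0.2 -2.1]; nest [285 230] [0.9 5.8]; nest [344 242] [ 0.6 -7.1]; nest [325 236] [-0.5  0.8]; floor [317 216] [-1.   1.8]; floor [311 236] [ 4.4 -2.1]; nest [313 262] [-4.1 -3.4]; nest [323 250] [-1.6 -1.2]; nest [343 228] [0.5 2.5]; nest [366. 132.] [-3.  -3.5]; nest [246. 135.] [ 2.6 -1.6]; nest [307. 130.] [-1.1  0.2]; nest [421. 125.] [0.7 0.3]; tube [417. 177.] [ 0.2 -4.9]; tube [363. 175.] [ 0.1 -0.5]; tube [253. 178.] [1.7 1.1]; tube [423. 123.] [-5.3 49.6]; tube [307. 177.] [1.7 0.1]; floor [336. 178.] [-0.3  0.2]; 
nest 1 [ 0.4007 -0.0797  0.0421] mid axis [ 0.4496 -0.0834  0.0629]
nest 2 [ 0.405  -0.0219  0.0421] mid axis [ 0.4539 -0.0255  0.0629]
nest 3 [0.4092 0.0359 0.0421] mid axis [0.4582 0.0323 0.0629]
nest 4 [0.4135 0.0938 0.0421] mid axis [0.4624 0.0902 0.0629]
```

```bash
python3 - <<'E'
import sys; sys.argv=["fit.py","w1"]
from fit import *
plan(v[:3]+M@[0,-.029,.0136+.075],Rt(v[3],flip=-1))
E
```

```text
shift [  54.   -19.4 -119.6] turn [0.    0.007 0.043] tcp [ 0.4235 -0.0233  0.1347]
```

```bash
python3 -m inch '[27,-10,-60,0,0,0.04,45, 54,-19,-120,0,0.007,0.04,45, 54,-19,-120,0,0.007,0.04,45, 54,-19,-120,0,0.007,0.04,45, 54,-19,-120,0,0.007,0.04,45, 54,-19,-120,0,0.007,0.04,45]'; python3 look.py w2 case_floor nest1 open_tube packed_1 stay_knob; python3 fit.py w1 w2
```

```text
clock: 4.68
eef_pos: [0.4229, -0.023, 0.1336]
tool_rot: [0.038, 0.979, -0.008, 0.198]
ft_force: [-0.7, -0.5, 0.2]
grip_width: 0.0382
grasp_force: 0.0
case_floor [([358, 212], 0.63)]
nest1 [([318, 138], 0.91), ([412, 138], 0.91), ([510, 140], 0.8), ([221, 133], 0.66)]
open_tube [([317, 207], 0.66)]
packed_1 [([403, 211], 0.75), ([230, 206], 0.74), ([490, 214], 0.74)]
stay_knob [([96, 192], 0.74)]
floor [0.4601 0.0021 0.0502] yaw -0.09616248500467851 s -0.05230663909720505 cost 112.4083987095765
nest [305 236] [ 0.1 -2.4]; nest [285 230] [0.9 4.7]; nest [344 242] [ 0.4 -5.8]; nest [325 236] [-0.7  1.3]; floor [317 216] [-0.5  2.6]; floor [311 236] [ 5.2 -2.1]; nest [313 262] [-5.  -3.9]; nest [323 250] [-1.8 -1.4]; nest [343 228] [1.4 2.9]; nest [366. 132.] [-2.8 -2.9]; nest [246. 135.] [ 2.4 -3.4]; nest [307. 130.] [-1.  -0.4]; nest [421. 125.] [0.7 2.1]; tube [417. 177.] [-0.8 -3.4]; tube [363. 175.] [-0.7  0.1]; tube [253. 178.] [ 0.5 -0.4]; tube [423. 123.] [-6.3 51.1]; tube [307. 177.] [ 0.8 -0.4]; floor [336. 178.] [-1.3 -0.6]; nest [318. 138.] [ 0.3 -2.1]; nest [412. 138.] [ 1.5 -0.5]; nest [510. 140.] [-1.8 -0.1]; nest [221. 133.] [0.7 2. ]; tube [403. 211.] [0.6 0.6]; tube [230. 206.] [-0.3  3. ]; tube [490. 214.] [-0.1 -1.9]; tube [317. 207.] [0.3 2.8]; floor [358. 212.] [0.4 0.7]; 
nest 1 [ 0.3986 -0.0794  0.0423] mid axis [ 0.4465 -0.084   0.0627]
nest 2 [ 0.4041 -0.0217  0.0423] mid axis [ 0.4521 -0.0263  0.0627]
nest 3 [0.4097 0.0361 0.0423] mid axis [0.4576 0.0314 0.0627]
nest 4 [0.4153 0.0938 0.0423] mid axis [0.4632 0.0892 0.0627]
```

View pics/w2.png

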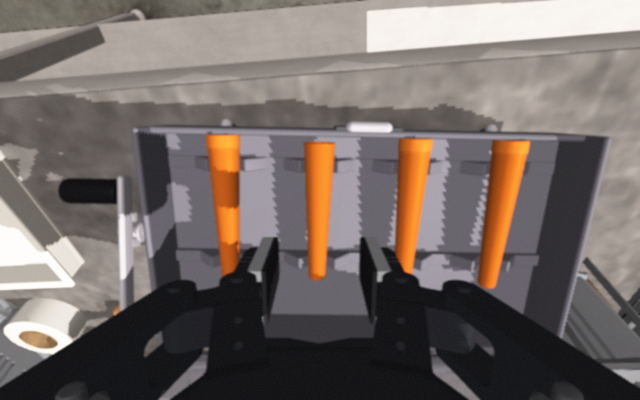

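```bash
python3 - <<'E'
import sys; sys.argv=["fit.py","w1","w2"]
from fit import *
plan(v[:3]+M@[0,-.029,.0136+.0095],Rt(v[3],flip=-1))
plan(v[:3]+M@[0,-.029,.0136+.04],Rt(v[3],flip=-1))
E
```

```text
shift [ 23.2  -2.9 -61.7] turn [ 0.     0.004 -0.02 ] tcp [ 0.4472 -0.0258  0.0743]
 shift [ 11.3  -1.8 -33.6] turn [ 0.     0.004 -0.02 ] tcp [ 0.4354 -0.0247  0.1023]
```

```bash
python3 -m inch '[11,-2,-34,0,0.004,-0.02,45, 17,-3,-48,0,0.004,-0.02,45, 23,-3,-61,0,0.004,-0.02,45,23,-3,-61,0,0.004,-0.02,45]'; python3 -m inch '[0,0,0,0,0,0,0,0,0,0,0,0,0,0,0,0,0,0,0,0,0,0,0,0,0,0,0,0,0,0,0,0,0,0,0]'
```

```text
clock: 5.32
eef_pos: [0.446, -0.0259, 0.0721]
tool_rot: [0.047, 0.979, -0.01, 0.197]
ft_force: [-0.2, -0.6, -0.1]
grip_width: 0.0385
grasp_force: 0.0
clock: 5.73
eef_pos: [0.4466, -0.0257, 0.0743]
tool_rot: [0.047, 0.979, -0.009, 0.198]
ft_force: [-1.5, 2.4, 4.4]
grip_width: 0.0141
grasp_force: 58.9
```

```bash
python3 -m inch '[-10,1,25,0,0,0,0, -25,2,60,0,0,0,0, -40,3,95,0,0,0,0, -55,-20,110,0,0,0,0, -60,-60,120,0,0,0,0, -60,-100,120,0,0,0,0,-60,-140,120,0,0,0,0,-60,-140,120,0,0,0,0]'; python3 - <<'E'
from h import *
for p in ([.468,-.334,.10],[.468,-.334,.045]): plan(p,Rt(0,tilt=0,flip=-1))
K,T=cam("wrist"); cv2.imwrite("pics/w3.png",bot.camera("wrist"))
print([(d["uv"],d["confidence"]) for d in bot.spot_point("wrist","open_tube")], [(d["uv"],d["confidence"]) for d in bot.spot_point("wrist","tray_floor")])
for d in bot.spot_point("wrist","tray_floor")[:1]: print(onz(ray(K,T,d["uv"]),.003))
E
```

```text
clock: 6.4
eef_pos: [0.3866, -0.1741, 0.1956]
tool_rot: [0.053, 0.978, -0.014, 0.2]
ft_force: [0.9, -0.6, 0.1]
grip_width: 0.0146
grasp_force: 58.8
 shift [  81.4 -159.9  -92.6] turn [0.028 0.402 0.107] tcp [ 0.468 -0.334  0.103]
 shift [  81.4 -159.9 -147.6] turn [0.028 0.402 0.107] tcp [ 0.468 -0.334  0.048]
[([320.1, 247.2], 0.69), ([636.3, 182.3], 0.26)] [([181.2, 192.0], 0.64), ([568.8, 181.0], 0.21)]
[ 0.46886905 -0.33407631  0.003     ]
```

View pics/w3.png

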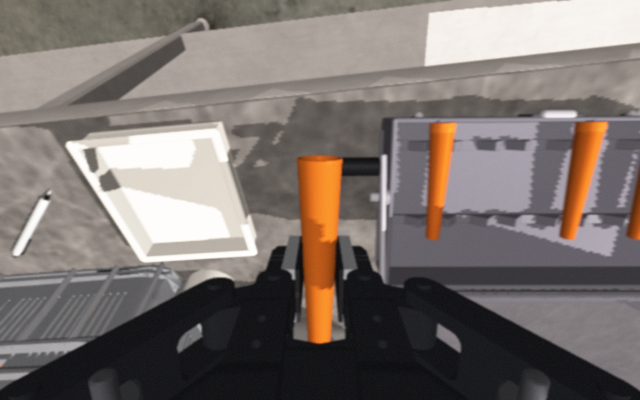

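```bash
python3 -m inch '[30,-60,0,0.01,0.13,0.04,0, 50,-100,0,0.02,0.26,0.07,0, 70,-130,-10,0.028,0.4,0.1,0, 81,-160,-50,0.028,0.4,0.1,0, 81,-160,-90,0.028,0.4,0.1,0, 81,-160,-130,0.028,0.4,0.1,0,  81,-160,-155,0.028,0.4,0.1,0,  81,-160,-162,0.028,0.4,0.1,0]'; python3 -m inch '[0,0,0,0,0,0,0]'
```

```text
clock: 7.27
eef_pos: [0.4651, -0.3218, 0.0254]
tool_rot: [-0.003, 1.0, 0.007, -0.006]
ft_force: [-11.5, 8.0, 37.8]
grip_width: 0.0144
grasp_force: 81.9
clock: 7.35
eef_pos: [0.4661, -0.3223, 0.0286]
tool_rot: [-0.003, 1.0, 0.007, -0.005]
ft_force: [-0.9, 1.3, -0.4]
grip_width: 0.0146
grasp_force: 59.5
```

```bash
python3 -m inch '[0,0,0,0,0,0,40,0,0,0,0,0,0,40,0,0,0,0,0,0,45,0,0,0,0,0,0,45,0,0,20,0,0,0,45,0,0,60,0,0,0,45,0,0,100,0,0,0,45,0,0,140,0,0,0,45]'; python3 - <<'E'
from h import *
K,T=cam("wrist"); cv2.imwrite("pics/w4.png",bot.camera("wrist"))
for n in ("open_tube","tray_floor"):
  for d in bot.spot_point("wrist",n)[:2]: print(n,d["uv"],d["confidence"],onz(ray(K,T,d["uv"]),.003))
plan([.33,0.10,.26],Rt(0,tilt=0.3,flip=-1))
E
```

```text
clock: 8.02
eef_pos: [0.4669, -0.3256, 0.1734]
tool_rot: [-0.002, 1.0, 0.005, -0.001]
ft_force: [0.6, -1.3, -0.5]
grip_width: 0.0381
grasp_force: 0.0
open_tube [316.9, 183.1] 0.89 [ 0.46240468 -0.32548269  0.003     ]
tray_floor [309.0, 187.8] 0.92 [ 0.4668625  -0.33282101  0.003     ]
 shift [-140.7  427.7   86. ] turn [-0.002 -0.294 -0.003] tcp [0.3291 0.1    0.2629]
```

```bash
python3 -m inch '[-35,0,25,0,0,0,45, -70,10,50,0,0,0,45, -100,30,70,0,0,0,45, -120,60,80,0,0,0,45, -130,100,80,0,0,0,45, -130,140,80,0,0,0,45, -130,180,80,0,0,0,45, -130,220,80,0,0,0,45]';python3 -m inch '[0,41,0,0,0,0,45, 0,82,0,0,0,0,45, 0,123,0,0,0,0,45, 0,164,0,0,0,0,45, 0,205,0,0,0,0,45, 0,246,0,0,0,0,45, 0,287,0,0,0,0,45, 0,328,0,0,0,0,45]';python3 -m inch '[30,40,-20,0,0,0,45, 60,78,-50,0,0,0,45,60,78,-50,0,0,0,45, 60,78,-50,0,0,0,45]'; python3 look.py w5 spare spare_cap spare_open loose_cone mat; python3 - <<'E'
import pickle
from h import *
o=pickle.load(open("w5.pkl","rb"))
for n,z in(("spare",.002),("spare_cap",.010),("spare_open",.002),("loose_cone",.002),("mat",0)):
  for d in o[n][:3]: print(n,onz(ray(o["K"],o["T"],d["uv"]),z).round(4),d["confidence"])
E
```

```text
clock: 8.83
eef_pos: [0.3359, -0.1044, 0.2508]
tool_rot: [-0.001, 1.0, 0.005, -0.002]
ft_force: [0.3, 0.3, 0.7]
grip_width: 0.0382
grasp_force: 0.0
clock: 9.5
eef_pos: [0.336, 0.2237, 0.2506]
tool_rot: [-0.002, 1.0, 0.004, -0.002]
ft_force: [1.8, -1.1, 0.4]
grip_width: 0.0386
grasp_force: 0.0
clock: 9.83
eef_pos: [0.3975, 0.3023, 0.1966]
tool_rot: [-0.003, 1.0, 0.003, -0.004]
ft_force: [0.9, -0.9, -1.2]
grip_width: 0.0387
grasp_force: 0.0
spare [([310, 246], 0.6)]
spare_cap [([301, 201], 0.68)]
spare_open [([358, 245], 0.91), ([311, 247], 0.61)]
loose_cone [([403, 240], 0.8)]
mat [([358, 249], 0.96)]
spare [0.4649 0.2944 0.002 ] 0.6
spare_cap [0.4136 0.2866 0.01  ] 0.68
spare_open [0.4642 0.3456 0.002 ] 0.91
spare_open [0.4663 0.2964 0.002 ] 0.61
loose_cone [0.4575 0.3925 0.002 ] 0.8
mat [0.4692 0.3462 0.    ] 0.96
```

View pics/w5.png

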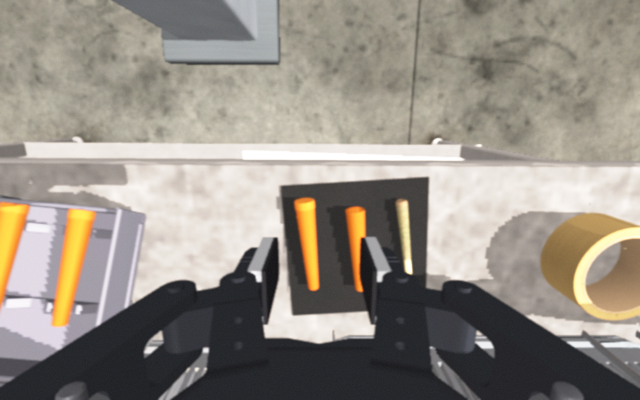

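```bash
cat > ax.py <<'E'
import sys
from h import *
np.set_printoptions(precision=4,suppress=True)
def axis(z=.010,near=None):
    K,T=cam("wrist"); im=bot.camera("wrist"); hsv=cv2.cvtColor(im,cv2.COLOR_BGR2HSV)
    m=cv2.inRange(hsv,(3,150,90),(22,255,255)); n,l,st,c=cv2.connectedComponentsWithStats(m)
    for i in range(1,n):
        if st[i,4]<200: continue
        ys,xs=np.nonzero(l==i); P=np.array([onz(ray(K,T,(x,y)),z)[:2] for x,y in zip(xs,ys)])
        vx,vy,_,_=cv2.fitLine(P.astype(np.float32),cv2.DIST_L2,0,1e-4,1e-4).ravel(); d=np.array([vx,vy])*np.sign(vx)
        t=(P-P.mean(0))@d; a,b=P.mean(0)+d*t.min(),P.mean(0)+d*t.max()
        print("cap end",a,"far end",b,"len",t.max()-t.min(),"yaw",np.arctan2(d[1],d[0]))
if __name__=="__main__": axis()
E
python3 ax.py; python3 - <<'E'
from h import *
plan([.465,.295,.075],Rt(-0.12,0,flip=-1))
E
```

```text
cap end [0.4104 0.2878] far end [0.5128 0.2991] len 0.10298938094404866 yaw 0.11002747
cap end [ 0.4134 -0.0025] far end [ 0.5101 -0.0434] len 0.10501581136078797 yaw -0.4001188
cap end [0.4182 0.0156] far end [ 0.5483 -0.0468] len 0.14431361964733008 yaw -0.44703695
cap end [0.419  0.3404] far end [0.5129 0.3438] len 0.09396113361788139 yaw 0.036054794
cap end [0.4222 0.0724] far end [0.5561 0.0219] len 0.14303628564712922 yaw -0.36089978
 shift [  67.8   -4.3 -124.4] turn [-0.01  -0.001 -0.122] tcp [0.465 0.295 0.078]
```

```bash
python3 -m inch '[30,-5,-40,0,0,0.05,40, 65,-9,-75,0,0,0.11,40, 65,-9,-115,0,0,0.11,40, 65,-9,-120,0,0,0.11,40, 65,-9,-120,0,0,0.11,40]'; python3 ax.py | head -2;  python3 - <<'E'
from h import *
plan([.462,.2935,.0235],Rt(0.11,0,flip=-1))
E
```

```text
clock: 10.6
eef_pos: [0.4602, 0.2883, 0.0775]
tool_rot: [-0.055, 0.998, 0.002, -0.005]
ft_force: [-0.5, -0.5, -0.9]
grip_width: 0.034
grasp_force: 0.0
cap end [0.4123 0.2864] far end [0.5132 0.298 ] len 0.10152927569250894 yaw 0.11416232
cap end [0.4208 0.3382] far end [0.4933 0.3471] len 0.07305888476012358 yaw 0.12191936
 shift [  0.9   4.1 -53.5] turn [-0.006 -0.007 -0.002] tcp [0.462  0.2935 0.0265]
```

```bash
python3 -m inch '[2,4,-20,0,0,0,40, 2,4,-35,0,0,0,40, 2,4,-44,0,0,0,40, 2,4,-50,0,0,0,40, 2,4,-52,0,0,0,40,2,4,-52,0,0,0,40]'; python3 -m inch '[0,0,0,0,0,0,0,0,0,0,0,0,0,0,0,0,0,0,0,0,0,0,0,0,0,0,0,0,0,0,0,0,0,0,0]'
```

```text
clock: 11.15
eef_pos: [0.4645, 0.2952, 0.0302]
tool_rot: [-0.057, 0.998, 0.005, -0.001]
ft_force: [-0.4, 0.5, -0.3]
grip_width: 0.0344
grasp_force: 0.0
clock: 11.57
eef_pos: [0.4651, 0.2954, 0.0307]
tool_rot: [-0.056, 0.998, 0.005, -0.001]
ft_force: [-0.3, -0.8, 6.0]
grip_width: 0.0146
grasp_force: 58.7
```

```bash
python3 -m inch '[0,0,0,0,0,0,40,0,0,0,0,0,0,40,0,0,0,0,0,0,40,-1,0,-2,0,0,0,40,-1,0,-4,0,0,0,40,-1,0,-4,0,0,0,40]'; python3 -m inch '[0,0,0,0,0,0,0,0,0,0,0,0,0,0,0,0,0,0,0,0,0,0,0,0,0,0,0,0,0,0,0,0,0,0,0]'
```

```text
clock: 12.07
eef_pos: [0.4627, 0.2947, 0.0245]
tool_rot: [-0.057, 0.998, 0.004, -0.002]
ft_force: [0.0, 0.2, 0.1]
grip_width: 0.0339
grasp_force: 0.0
clock: 12.48
eef_pos: [0.4633, 0.295, 0.0253]
tool_rot: [-0.056, 0.998, 0.004, -0.002]
ft_force: [-0.7, 0.4, -0.2]
grip_width: 0.015
grasp_force: 58.4
```

```bash
python3 -m inch '[0,0,30,0,0,0,0, -5,0,70,0,0,0,0, -30,0,100,0,0,0,0, -60,-10,125,0,0,0,0, -90,-30,150,0,0,0,0, -115,-60,175,0,0,0,0, -125,-95,190,0,0,0,0, -125,-130,190,0,0,0,0]';  python3 - <<'E'
import sys; sys.argv=["fit.py","w1","w2"]
from fit import *
plan(v[:3]+M@[-.003,-.029,.0136+.012+.085],Rt(v[3],flip=-1))
E
```

```text
clock: 13.15
eef_pos: [0.3374, 0.1652, 0.2184]
tool_rot: [-0.059, 0.998, 0.006, 0.001]
ft_force: [2.3, -0.7, 0.3]
grip_width: 0.015
grasp_force: 58.5
 shift [  73.  -187.4  -64.8] turn [-0.007 -0.4   -0.213] tcp [ 0.4104 -0.0223  0.1536]
```

```bash
python3 -m inch '[10,-40,0,0,-0.1,-0.05,0, 20,-80,0,0,-0.2,-0.1,0, 35,-120,0,0,-0.3,-0.16,0, 50,-155,-10,-0.007,-0.4,-0.21,0, 73,-187,-40,-0.007,-0.4,-0.21,0, 73,-187,-65,-0.007,-0.4,-0.21,0, 73,-187,-65,-0.007,-0.4,-0.21,0, 73,-187,-65,-0.007,-0.4,-0.21,0]'; python3 -m inch '[0,0,0,0,0,0,0]'; python3 look.py w6 case_floor nest1 packed_1 spare_cap stay_knob spare; python3 fit.py w1 w2 w6; python3 - <<'E'
import sys; sys.argv=["fit.py","w1","w2","w6"]
from fit import *
plan(v[:3]+M@[-.003,-.029,.0136+.012],Rt(v[3],flip=-1))
E
```

```text
clock: 13.82
eef_pos: [0.4094, -0.0225, 0.1489]
tool_rot: [0.049, 0.98, -0.01, 0.194]
ft_force: [-0.7, 0.7, -0.2]
grip_width: 0.0145
grasp_force: 58.6
clock: 13.9
eef_pos: [0.4116, -0.0216, 0.151]
tool_rot: [0.048, 0.979, -0.01, 0.197]
ft_force: [-0.1, -0.1, 0.7]
grip_width: 0.015
grasp_force: 58.6
case_floor [([358, 207], 0.9)]
nest1 [([404, 142], 0.79), ([232, 139], 0.65), ([493, 141], 0.65), ([314, 139], 0.6)]
packed_1 [([474, 208], 0.76), ([403, 141], 0.61), ([240, 204], 0.59), ([398, 207], 0.56)]
spare_cap [([319, 153], 0.87)]
stay_knob [([118, 187], 0.95)]
spare [([321, 254], 0.92)]
floor [0.4597 0.0022 0.05  ] yaw -0.10198991169574796 s -0.05207283417356112 cost 194.75884086062263
nest [305 236] [-0.2 -2.4]; nest [285 230] [0.7 4.5]; nest [344 242] [ 0.1 -5.4]; nest [325 236] [-1.   1.5]; floor [317 216] [-0.6  2.8]; floor [311 236] [ 5.4 -1.8]; nest [313 262] [-5.3 -3.7]; nest [323 250] [-2.  -1.1]; nest [343 228] [1.6 3.3]; nest [366. 132.] [-2.4 -3.1]; nest [246. 135.] [ 2.7 -4.2]; nest [307. 130.] [-0.6 -0.9]; nest [421. 125.] [1.  2.2]; tube [417. 177.] [-0.8 -3.2]; tube 
[... 324 characters left out ...]
be [490. 214.] [-0.1 -1.7]; tube [317. 207.] [0.6 2.2]; floor [358. 212.] [ 0.6 -0.1]; nest [404. 142.] [ 0.1 -1.7]; nest [232. 139.] [-0.2  0.5]; nest [493. 141.] [-1.7 -0.4]; nest [314. 139.] [4.1 0.4]; tube [474. 208.] [ 1.8 -0.8]; tube [403. 141.] [-6.1 65.7]; tube [240. 204.] [-1.6  2.3]; tube [398. 207.] [-1.   0.4]; floor [358. 207.] [-1.1  1.6]; 
nest 1 [ 0.3979 -0.0789  0.0421] mid axis [ 0.4456 -0.0838  0.0625]
nest 2 [ 0.4038 -0.0212  0.0421] mid axis [ 0.4515 -0.0261  0.0625]
nest 3 [0.4097 0.0365 0.0421] mid axis [0.4574 0.0316 0.0625]
nest 4 [0.4156 0.0942 0.0421] mid axis [0.4633 0.0893 0.0625] shift [ 31.1  -3.8 -75.9] turn [ 0.001 -0.004 -0.005] tcp [ 0.4429 -0.0252  0.0751]
```

View pics/w6.png

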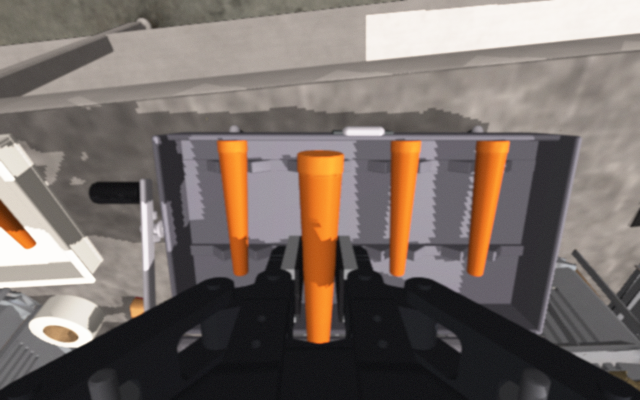

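```bash
python3 - <<'E'
from h import *
i=bot.camera_info("wrist"); H=np.array(i["hand_eye"]);K=np.array(i["intrinsics"])
for uv in [(319,153),(321,254),(321,342)]:
  d=H[:3,:3]@np.linalg.solve(K,[*uv,1]);c=H[:3,3]
  print([ (c+d*(z-c[2])/d[2]).round(4) for z in (.012,.015,.018)])
E
```

```text
[array([0.0503, 0.0003, 0.012 ]), array([0.05  , 0.0003, 0.015 ]), array([0.0496, 0.0003, 0.018 ])]
[array([0.0052, 0.0012, 0.012 ]), array([0.0039, 0.0012, 0.015 ]), array([0.0025, 0.0012, 0.018 ])]
[array([-0.041 ,  0.0012,  0.012 ]), array([-0.0435,  0.0012,  0.015 ]), array([-0.0459,  0.0013,  0.018 ])]
```

```bash
python3 -m inch '[14,-2,-20,0,-0.004,-0.005,0, 23,-3,-42,0,-0.004,-0.005,0, 29,-4,-58,0,-0.004,-0.005,0, 32,-4,-66,0,-0.004,-0.005,0, 33,-4,-70,0,-0.004,-0.005,0, 34,-4,-72,0,-0.004,-0.005,0, 34,-4,-72,0,-0.004,-0.005,0]'; python3 -m inch '[0,0,0,0,0,0,0]'
```

```text
clock: 14.83
eef_pos: [0.445, -0.0254, 0.0781]
tool_rot: [0.05, 0.979, -0.01, 0.198]
ft_force: [0.0, 0.5, 1.3]
grip_width: 0.0151
grasp_force: 58.6
clock: 14.92
eef_pos: [0.4455, -0.0258, 0.0788]
tool_rot: [0.05, 0.979, -0.011, 0.199]
ft_force: [0.7, 0.5, -0.2]
grip_width: 0.0152
grasp_force: 58.6
```

```bash
python3 -m inch '[1,0,-1,0,0,0,0,1,0,-2,0,0,0,0,1,0,-2,0,0,0,0]'; python3 -m inch '[0,0,0,0,0,0,0]'
```

```text
clock: 15.17
eef_pos: [0.4469, -0.0256, 0.0774]
tool_rot: [0.05, 0.979, -0.01, 0.2]
ft_force: [-3.3, 3.0, 5.6]
grip_width: 0.0149
grasp_force: 59.1
clock: 15.25
eef_pos: [0.4469, -0.0256, 0.0774]
tool_rot: [0.05, 0.979, -0.01, 0.2]
ft_force: [-3.5, 2.8, 5.6]
grip_width: 0.0146
grasp_force: 59.1
```

Contact with the rests; release and back out square to the floor.

```bash
python3 -m inch '[0,0,0,0,0,0,40,0,0,0,0,0,0,40,0,0,0,0,0,0,40,0,0,0,0,0,0,40,-8,1,18,0,0,0,40,-20,2,48,0,0,0,40,-35,3,83,0,0,0,40,-40,3,95,0,0,0,40]'; python3 -m inch '[0,0,0,0,0,0,40]'; python3 look.py w7 case_floor nest1 packed_1 spare_cap stay_knob open_tube; python3 - <<'E'
import sys; sys.argv=["fit.py","w1","w2","w6","w7"]
from fit import *
print(v)
for i in range(4): print(proj(*[pickle.load(open("w7.pkl","rb"))[k] for k in "KT"],v[:3]+M@[v[4],(i-1.5)*.058,.0136]))
# knob from several views
rs=[ray(Kt,Tt,(370,235)),ray(Ks,Ts,(355,208))]
for t in ("w1","w2","w6","w7"):
    o=pickle.load(open(t+".pkl","rb"))
    if o["stay_knob"]: rs.append(ray(o["K"],o["T"],o["stay_knob"][0]["uv"]))
for s in (rs,rs[2:],rs[1:]):
    p,e=tri(s); print("knob",p,np.round(e,4),"in floor frame",M.T@(p-v[:3]))
E
```

```text
clock: 15.92
eef_pos: [0.4068, -0.0231, 0.1751]
tool_rot: [0.051, 0.978, -0.011, 0.201]
ft_force: [1.3, 0.1, 0.1]
grip_width: 0.0346
grasp_force: 0.0
clock: 16.0
eef_pos: [0.408, -0.0232, 0.1752]
tool_rot: [0.051, 0.978, -0.011, 0.202]
ft_force: [0.6, -0.3, -0.5]
grip_width: 0.0342
grasp_force: 0.0
case_floor [([354, 188], 0.64)]
nest1 [([480, 125], 0.84), ([400, 128], 0.7), ([240, 128], 0.63), ([318, 127], 0.55)]
packed_1 [([395, 188], 0.78), ([468, 191], 0.72), ([246, 186], 0.61), ([479, 126], 0.37)]
spare_cap [([320, 133], 0.69), ([351, 175], 0.39), ([356, 191], 0.34)]
stay_knob [([142, 173], 0.91), ([31, 190], 0.18)]
open_tube [([28, 190], 0.92)]
[ 0.4586  0.0022  0.0506 -0.101  -0.0514]
[241.0299 127.0625]
[320.3833 126.8181]
[399.818  126.5734]
[479.3341 126.3285]
knob [ 0.4069 -0.1472  0.078 ] [0.0043 0.0087 0.0022 0.0049 0.0029 0.0036] in floor frame [-0.0228 -0.1538  0.0394]
knob [ 0.4113 -0.1481  0.0727] [0.0005 0.0023 0.0023 0.0007] in floor frame [-0.0208 -0.1543  0.0328]
knob [ 0.3937 -0.1279  0.1001] [0.004  0.0041 0.0044 0.0026 0.0013] in floor frame [-0.028  -0.1359  0.0657]
```

View pics/w7.png

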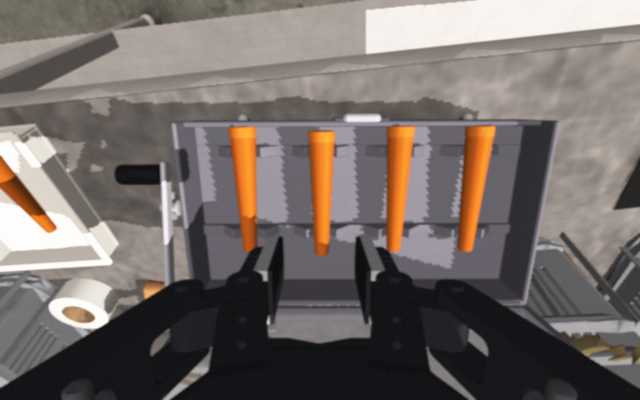

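```bash
cat >> h.py <<'E'
def Rk(yaw,a=np.radians(34)):
    z=np.array([np.sin(a),0,-np.cos(a)]); y=-np.array([np.cos(a),0,np.sin(a)]); return R.from_euler('z',yaw).as_matrix()@np.c_[np.cross(y,z),y,z]
E
python3 - <<'E'
from h import *
Rm=Rk(-.1); k=np.array([.411,-.148,.073])
plan(k-.085*Rm[:,2]-Rm[:,2]*0+.004*Rm[:,0],Rm)
E
```

```text
shift [ -44.  -124.1  -23.8] turn [-0.759 -0.077  1.387] tcp [ 0.3616 -0.1471  0.146 ]
```

```bash
python3 -m inch '[-30,-20,30,0,0,0,40, -60,-50,50,-0.1,-0.01,0.18,40, -80,-80,50,-0.21,-0.02,0.38,40, -80,-110,50,-0.31,-0.03,0.57,40, -80,-124,50,-0.42,-0.04,0.76,40, -80,-124,50,-0.52,-0.05,0.95,40, -80,-124,50,-0.59,-0.06,1.1,40, -80,-124,50,-0.69,-0.07,1.27,40]'; python3 - <<'E'
from h import *
Rm=Rk(-.1); k=np.array([.411,-.148,.073])
plan(k-.085*Rm[:,2]-Rm[:,2]*0+.004*Rm[:,0],Rm); print(bot.get_obs()["joint_pos"])
E
```

```text
clock: 17.02
eef_pos: [0.3258, -0.1479, 0.2204]
tool_rot: [-0.3, 0.923, -0.115, 0.213]
ft_force: [-0.8, 0.7, 0.1]
grip_width: 0.0342
grasp_force: 0.0
 shift [ 35.8   0.9 -74.4] turn [-0.404 -0.044  0.733] tcp [ 0.3616 -0.1471  0.146 ]
[-0.56466166 -0.37016669 -0.75830707  0.72430943  0.17631541 -1.15228844]
```

```bash
python3 -m inch '[0,0,0,-0.4,-0.04,0.73,45,0,0,0,-0.4,-0.04,0.73,45,0,0,0,-0.4,-0.04,0.73,45,0,0,0,-0.4,-0.04,0.73,45,18,0,-35,-0.4,-0.04,0.73,45,36,1,-74,-0.4,-0.04,0.73,45,36,1,-74,-0.4,-0.04,0.73,45,36,1,-74,-0.4,-0.04,0.73,45]'; python3 -m inch '[0,0,0,0,0,0,45]';python3 look.py w8 stay_knob;python3 - <<'E'
from h import *
import pickle
Rm=Rk(-.1)
rs=[]
for t in ("w1","w2","w6","w7","w8"):
    o=pickle.load(open(t+".pkl","rb")); rs.append(ray(o["K"],o["T"],o["stay_knob"][0]["uv"]))
p,e=tri(rs); print(p,np.round(e,4)); print(tri(rs[1:])[0])
plan(p,Rm)
E
```

```text
clock: 17.68
eef_pos: [0.3599, -0.1443, 0.1422]
tool_rot: [-0.641, 0.713, -0.209, 0.194]
ft_force: [-0.2, 0.5, -0.5]
grip_width: 0.0385
grasp_force: 0.0
clock: 17.77
eef_pos: [0.3616, -0.1457, 0.1459]
tool_rot: [-0.639, 0.713, -0.212, 0.196]
ft_force: [0.3, 0.0, 0.2]
grip_width: 0.0383
grasp_force: 0.0
stay_knob [([319, 215], 0.89)]
[ 0.41124305 -0.14842307  0.07204014] [0.0006 0.0026 0.0019 0.0007 0.0015]
[ 0.41119704 -0.14830312  0.07195087]
 shift [ 46.7  -1.7 -73.9] turn [-0.005 -0.002  0.007] tcp [ 0.4096 -0.1483  0.0745]
```

View pics/w8.png

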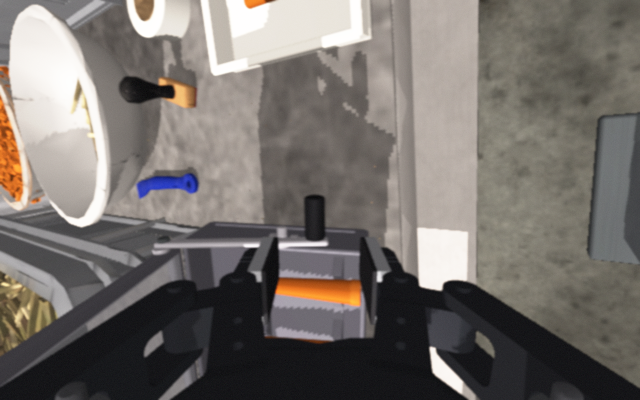

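```bash
python3 -m inch '[10,-5,-18,0,0,0,45,22,-5,-38,0,0,0,45,34,-5,-55,0,0,0,45,40,-5,-64,0,0,0,45,43,-5,-69,0,0,0,45,43,-5,-69,0,0,0,45]'; python3 -m inch '[0,0,0,0,0,0,0,0,0,0,0,0,0,0,0,0,0,0,0,0,0,0,0,0,0,0,0,0,0,0,0,0,0,0,0]'
```

```text
clock: 18.37
eef_pos: [0.4061, -0.1513, 0.0789]
tool_rot: [-0.639, 0.712, -0.215, 0.196]
ft_force: [-1.1, -0.2, 0.7]
grip_width: 0.0382
grasp_force: 0.0
clock: 18.78
eef_pos: [0.4074, -0.1517, 0.0806]
tool_rot: [-0.639, 0.711, -0.217, 0.198]
ft_force: [2.9, 0.7, 6.4]
grip_width: 0.012
grasp_force: 58.9
```

```bash
python3 -m inch '[-2,0,3,0,0,0,0,-4,0,6,0,0,0,0,-6,1,9,0,0,0,0,-8,1,12,0,0,0,0,-9,1,14,0,0,0,0,-9,1,14,0,0,0,0]'; python3 -m inch '[-3,0,-2,0,0,0,0,-6,1,-4,0,0,0,0,-9,1,-6,0,0,0,0,-12,1,-8,0,0,0,0,-12,1,-8,0,0,0,0]'
```

```text
clock: 19.28
eef_pos: [0.395, -0.1502, 0.0919]
tool_rot: [-0.639, 0.712, -0.214, 0.195]
ft_force: [-0.3, -0.9, -0.4]
grip_width: 0.0117
grasp_force: 58.6
clock: 19.7
eef_pos: [0.3873, -0.1496, 0.0863]
tool_rot: [-0.64, 0.71, -0.217, 0.198]
ft_force: [9.2, -0.2, -0.0]
grip_width: 0.0119
grasp_force: 58.4
```

```bash
python3 -m inch '[0,0,0,0,0,0,0,0,0,0,0,0,0,0,-1,0,-1,0,0,0,0,-2,0,-1,0,0,0,0]'; python3 look.py w9 stay_knob; python3 look.py w9 lid_front
```

```text
clock: 20.03
eef_pos: [0.3839, -0.1492, 0.0843]
tool_rot: [-0.64, 0.711, -0.216, 0.197]
ft_force: [8.7, 1.3, 0.9]
grip_width: 0.0116
grasp_force: 58.4
stay_knob [([321, 275], 0.67)]
lid_front []
```

View pics/w9.png

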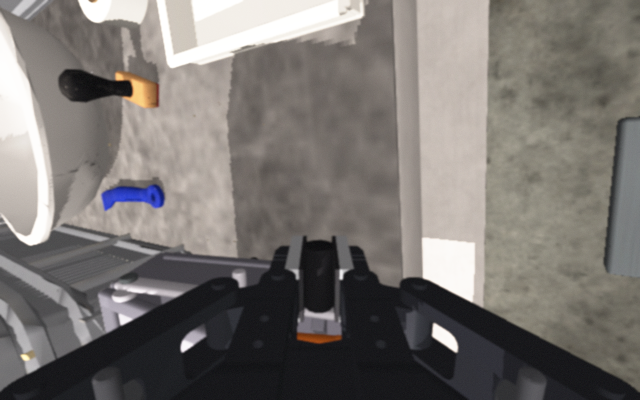

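```bash
python3 -m inch '[-3,0,-2,0,0,0,0,-5,0,-3,0,0,0,0,-5,0,-3,0,0,0,30,-5,0,-3,0,0,0,45,-6,0,-3,0,0,0,45,-17,0,13,0,0,0,45,-28,-30,30,0,0,0,45,-50,-70,50,0,0,0,45]'; python3 -m inch '[-40,-5,0,0,0,0,45,-80,-10,10,0,0,0,45,-80,-10,10,0,0,0,45]'
```

```text
clock: 20.9
eef_pos: [0.3343, -0.2093, 0.1288]
tool_rot: [-0.642, 0.71, -0.211, 0.197]
ft_force: [1.1, -0.8, -1.1]
grip_width: 0.0383
grasp_force: 0.0
clock: 21.15
eef_pos: [0.2485, -0.2239, 0.1387]
tool_rot: [-0.633, 0.719, -0.213, 0.194]
ft_force: [-0.2, -1.0, 0.1]
grip_width: 0.0384
grasp_force: 0.0
```

```bash
python3 -m inch '[0,20,30,0,0,0,0,0,40,60,0,0,0,0,0,60,90,0,0,0,0,0,80,90,0.1,0.01,-0.18,0,0,100,90,0.2,0.02,-0.36,0,0,120,90,0.3,0.03,-0.55,0,0,140,90,0.4,0.04,-0.73,0,0,160,90,0.5,0.05,-0.91,0]'; python3 - <<'E'
import sys; sys.argv=["fit.py","w1","w2","w6","w7"]
from fit import *
plan(v[:3]+M@[-.07,0,.17],Rt(v[3],flip=-1))
E
```

```text
clock: 21.82
eef_pos: [0.2545, -0.0745, 0.2277]
tool_rot: [-0.472, 0.842, -0.162, 0.207]
ft_force: [-0.0, 1.1, -0.4]
grip_width: -0.0001
grasp_force: 0.0
 shift [ 72.7  90.  -45.2] turn [ 0.536  0.046 -1.   ] tcp [0.3272 0.0155 0.1825]
```

```bash
python3 -m inch '[0,45,0,0.53,0.05,-1.0,0,0,90,0,0.53,0.05,-1.0,0,0,90,0,0.53,0.05,-1.0,0,0,90,0,0.53,0.05,-1.0,0,0,90,0,0.53,0.05,-1.0,0,0,90,0,0.53,0.05,-1.0,0,0,90,0,0.53,0.05,-1.0,0,0,90,0,0.53,0.05,-1.0,0]';python3 -m inch '[0,0,0,0,0,0,0,0,0,0,0,0,0,0,0,0,0,0,0,0,0,0,0,0,0,0,0,0,0,0,0,0,0,0,0,0,0,0,0,0,0,0,0,0,0,0,0,0,0,0,0,0,0,0,0,0]';python3 -m inch '[0,0,0,0,0,0,0,0,0,0,0,0,0,0,0,0,0,0,0,0,0,0,0,0,0,0,0,0,0,0,0,0,0,0,0,0,0,0,0,0,0,0,0,0,0,0,0,0,0,0,0,0,0,0,0,0]' | head -2; python3 look.py w10 lid_front; python3 - <<'E'
import sys; sys.argv=["fit.py","w1","w2","w6","w7"]
from fit import *
o=pickle.load(open("w10.pkl","rb"))
for z in (.041,.051): print(proj(o["K"],o["T"],v[:3]+M@[-.054,0,z]))
plan(v[:3]+M@[-.054,0,.051+.019+.03],Rt(v[3],flip=-1))
E
```

```text
clock: 22.48
eef_pos: [0.2547, 0.0151, 0.2276]
tool_rot: [-0.162, 0.963, -0.069, 0.203]
ft_force: [0.1, -0.3, -0.5]
grip_width: -0.0001
grasp_force: 0.0
clock: 23.15
eef_pos: [0.2563, 0.0146, 0.2295]
tool_rot: [-0.163, 0.962, -0.07, 0.205]
ft_force: [0.2, -0.6, -0.1]
grip_width: -0.0001
grasp_force: 0.0
clock: 23.82
eef_pos: [0.2564, 0.0147, 0.2294]
lid_front [([308, 231], 0.78), ([565, 327], 0.66), ([170, 177], 0.22)]
[307.4213 230.6137]
[306.7345 234.1507]
 shift [ 112.8   -3.4 -105.1] turn [ 0.205  0.008 -0.394] tcp [0.3691 0.0112 0.1243]
```

View pics/w10.png

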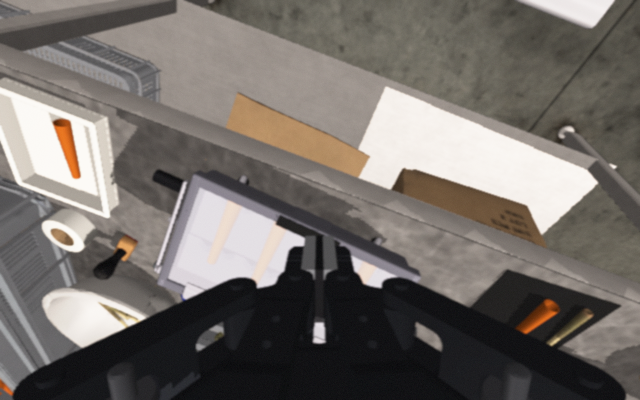

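```bash
python3 -m inch '[20,0,-10,0.05,0,-0.1,0,40,-1,-20,0.1,0,-0.2,0,65,-2,-45,0.15,0.005,-0.3,0,90,-3,-75,0.2,0.008,-0.39,0,113,-3,-105,0.2,0.008,-0.39,0,113,-3,-105,0.2,0.008,-0.39,0]'; python3 -m inch '[0,0,0,0,0,0,0]'; python3 - <<'E'
import sys; sys.argv=["fit.py","w1","w2","w6","w7"]
from fit import *
for h in (.051,.041,.036): plan(v[:3]+M@[-.053,0,h+.019],Rt(v[3],flip=-1))
E
```

```text
clock: 24.42
eef_pos: [0.3689, 0.0111, 0.1173]
tool_rot: [0.048, 0.98, -0.013, 0.193]
ft_force: [-0.9, 0.6, -0.5]
grip_width: 0.0001
grasp_force: 0.0
clock: 24.5
eef_pos: [0.3676, 0.0113, 0.121]
tool_rot: [0.047, 0.98, -0.013, 0.194]
ft_force: [-0.7, 0.7, -0.7]
grip_width: 0.0001
grasp_force: 0.0
 shift [ 14.   -1.3 -23.9] turn [ 0.006 -0.01  -0.003] tcp [0.3817 0.01   0.0971]
 shift [ 17.9  -1.7 -33.1] turn [ 0.006 -0.01  -0.003] tcp [0.3856 0.0096 0.0879]
 shift [ 19.9  -1.9 -37.7] turn [ 0.006 -0.01  -0.003] tcp [0.3875 0.0094 0.0833]
```

```bash
python3 -m inch '[8,-1,-12,0,-0.01,0,0,14,-1,-21,0,-0.01,0,0,15,-1,-25,0,-0.01,0,0,16,-1,-28,0,-0.01,0,0,17,-2,-31,0,-0.01,0,0,18,-2,-33,0,-0.01,0,0]'; python3 -m inch '[1,0,-1,0,0,0,0,1,0,-2,0,0,0,0]'
```

```text
clock: 25.0
eef_pos: [0.3877, 0.0099, 0.0927]
tool_rot: [0.047, 0.977, -0.012, 0.206]
ft_force: [-0.5, -0.6, 0.3]
grip_width: -0.0002
grasp_force: 0.0
clock: 25.17
eef_pos: [0.3889, 0.0097, 0.0906]
tool_rot: [0.047, 0.978, -0.012, 0.205]
ft_force: [-12.8, 0.4, 24.8]
grip_width: -0.0002
grasp_force: 13.5
```

```bash
python3 -m inch '[1,0,-2,0,0,0,0,1,0,-2,0,0,0,0,-5,0,12,0,0,0,0,-20,2,50,0,0,0,0,-40,4,90,0,0,0,0,-60,5,110,0,0,0,0,-80,5,120,0,0,0,0,-80,5,120,0,0,0,0]'; python3 -m inch '[0,0,0,0,0,0,0]'; python3 look.py w11 lid_front nest1 open_tube tray_floor; python3 - <<'E'
import sys; sys.argv=["fit.py","w1","w2","w6","w7"]
from fit import *
o=pickle.load(open("w11.pkl","rb"))
for z in (.041,.051): print(proj(o["K"],o["T"],v[:3]+M@[-.054,0,z]))
for n in ("open_tube","tray_floor"):
  for d in o[n][:1]: print(n,onz(ray(o["K"],o["T"],d["uv"]),.003))
E
```

```text
clock: 25.83
eef_pos: [0.3073, 0.0148, 0.2123]
tool_rot: [0.047, 0.977, -0.011, 0.207]
ft_force: [-0.4, 0.3, -0.1]
grip_width: 0.0
grasp_force: 0.0
clock: 25.92
eef_pos: [0.3086, 0.0148, 0.2107]
tool_rot: [0.047, 0.977, -0.012, 0.206]
ft_force: [-0.2, -0.0, 0.1]
grip_width: -0.0002
grasp_force: 0.0
lid_front [([322, 204], 0.8)]
nest1 [([350, 206], 0.86), ([293, 204], 0.82), ([405, 203], 0.65), ([233, 204], 0.56)]
open_tube [([70, 235], 0.91)]
tray_floor []
[321.4757 209.1015]
[321.5517 212.4331]
open_tube [ 0.4605 -0.3218  0.003 ]
```

View pics/w11.png

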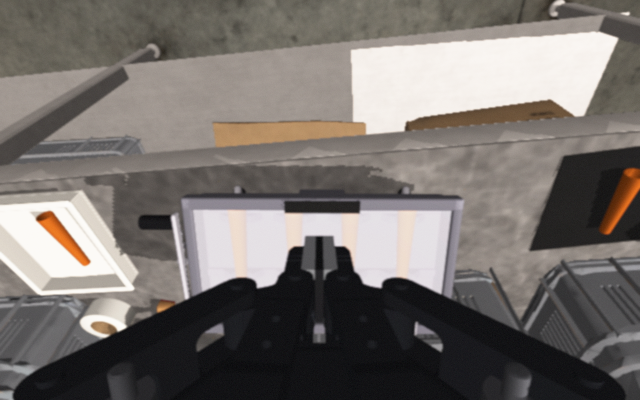

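```bash
python3 -m inch '[20,0,-10,0,0,0,0,40,-2,-30,0,0,0,0,60,-4,-65,0,0,0,0,72,-5,-95,0,0,0,0,76,-5,-106,0,0,0,0,77,-5,-108,0,0,0,0,77,-5,-108,0,0,0,0]' | sed -n '2p;4p'; for i in 1 2 3 4; do python3 -m inch '[1,0,-2,0,0,0,0,1,0,-3,0,0,0,0,1,0,-3,0,0,0,0]'| sed -n '2p;4p'; done
```

```text
eef_pos: [0.3843, 0.0094, 0.0995]
ft_force: [-0.2, 0.8, -0.3]
eef_pos: [0.387, 0.0098, 0.0994]
ft_force: [0.5, -0.5, 0.3]
eef_pos: [0.3875, 0.0097, 0.0958]
ft_force: [0.5, -0.5, -0.1]
eef_pos: [0.3882, 0.0097, 0.0922]
ft_force: [0.9, -0.1, -0.6]
eef_pos: [0.3892, 0.0097, 0.0905]
ft_force: [-18.4, 0.2, 29.6]
```

```bash
python3 -m inch '[-5,0,12,0,0,0,0,-20,2,50,0,0,0,0,-40,4,90,0,0,0,0,-60,5,110,0,0,0,0,-80,5,120,0,0,0,0,-80,5,120,0,0,0,0,-80,5,120,0,0,0,0]'; python3 -c "
from workcell import bot
print(bot.job_done())"
```

```text
clock: 28.33
eef_pos: [0.3097, 0.0148, 0.2103]
tool_rot: [0.047, 0.977, -0.011, 0.206]
ft_force: [-0.0, -0.5, 0.2]
grip_width: 0.0003
grasp_force: 0.0
the job is handed in; nothing more can be done
None
```

I handed the job in at 28.3 s: the open tube from nest 2 is in the reject tray, the capped spare is in nest 2 with its cap to the front, and the lid is pressed to a hard stop. The hand-in returned no verdict, and I judged the lid shut from two presses of about 30 N stopping at the same height, not from its joint angle.

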